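Present the steel-cored balance cartridge to the bottom reader

ROBOT

A 6-joint arm with a two-finger parallel gripper is mounted at the origin on the work surface. World frame = base frame: x ahead of the robot, y to its left, z up, the work surface at z = 0. Lengths are in mm, angles in rad, forces in N, time in s.
With the tool pointing down it reaches from about 350 to 975 mm from the base axis. Payload 7.1 kg.
Tool frame: the origin (TCP) lies on the front face of the gripper's body, between the roots of the fingers; the fingertips stand 80 mm ahead of it and the grasp point (between the pads) lies 61 mm ahead of it (env.tips_ahead is the distance from the TCP to the fingertips, in mm); z points along the fingers, y is the line along which they close (so a half turn about z gives the same grasp; the last joint's range is limited). The gripper opens to 88 mm and grips with 3 to 60 N. Pads are 20 mm wide; open, the fingers measure 115 mm over their backs; the gripper's body (75 mm by 178 mm) begins 61 mm behind the grasp point.
Start: joints at [-1.217, 0.423, 1.63, -0, 1.089, -0.019], TCP at [227.657, -582.046, 302.675] pointing down, gripper open.
Joint ranges: [-3, 3], [-0.9, 2.11], [0.09, 2.58], [-1.31, 4.45], [0.11, 2.69], [-2.54, 2.54]. Speed limits (rad/s): [2.39, 2.39, 3.01, 3.14, 3.14, 3.14].

INTERFACE

Orientations are given as a unit quaternion [x, y, z, w].
In Python, from station import env, set_gripper, viewer, workorder gives the robot as it stands. Calls block until the motion is done:
- env.reach(position, orientation): joint-space move of the TCP to a pose.
- env.move_l(position, rot=None, rate=150, f_stop=None): straight line of the TCP; rot=None keeps the orientation; rate is the mean speed in mm/s. With f_stop (N) it stops when the force on the tool has changed by that much, and returns True; else False.
- env.move_joints(angles): joint-space move.
- set_gripper(opening): finger opening in mm; the grip force is fixed at half the most; returns when the fingers have stopped.
- env.hold(seconds).
- env.ik(position, orientation): joint angles nearest the present ones, or None.
- env.read_state(): the state.
- viewer.camera(name): name is "scene" or "side" or "wrist"; returns the picture (480x640x3 uint8, blue, green, red); there is no depth.
- viewer.camera_params(name): a dict with "fx", "fy", "cx", "cy" (pixels), "pose" (4x4, takes a point from camera to world coordinates); the wrist camera has in their place "tool_from_camera" (4x4, takes a point from camera to tool coordinates, whose origin is the TCP and whose axes are the flange's). Camera axes: x right, y up, looking along -z (the intrinsics and any distortion apply to the point x, -y, -z); pixel columns grow to the right and rows downward; lengths in mm; the calibration is good to about 2 mm. A picture is of the moment at which its call begins: read the wrist's pose just before it. camera_params takes no time and is no camera call.
A pose or a line that the arm cannot do raises env.IKError and nothing moves.
- workorder.sign_off(): hands the job in; it is judged then, once.
The state is a dict: "time_s": time; "qpos": joint angles; "dq": joint speeds; "tau": joint torques, N m; "tool_pos": TCP position; "orientation": TCP orientation; "force": force on the tool from outside, world axes, zero at the start; "wrist_torque": the same for the moment, N m; "width": finger opening in mm; "grip_force": force on a finger pad.
Only numpy, scipy, OpenCV 4.12 (cv2) and the standard library are available. Lean on these libraries where they do the work, as an engineer would, in place of code of your own. Each camera call takes 0.05 s, during which the arm holds its last target. There are 200 camera calls.

TASK

Of the two look-alike purple-capped centrifuge balance cartridges one is steel-cored and the other hollow: lift each in turn clear of its seat to feel which is heavier, and stand the lighter one back upright in its seat, let go, before you take the heavier one up for good. Finish while still holding the heavier one in the gripper, upright and motionless, centred over the dark window of the cream-and-blue reader, with its foot about four centimetres above the glass and touching nothing but the gripper. Do not drop or topple the cartridges, and leave the tube rack, the glove carton and the phone alone.

Things in the scene. Friction and masses are not known exactly. Their poses are not given: they have to be found in the camera images.
- cartridge_1: One of two look-alikes: upright cylinder, 44 mm diameter, 110 mm tall, grey with a white band, purple cap of the same diameter (top 26 mm). Origin: centre of its underside, z up its axis. Starts loose in either seat. The steel-cored one weighs 500 to 700 g, the hollow one 150 to 270 g; only lifting tells which. Grip it from above across any diameter, at cap or body.
- cartridge_2: One of two look-alikes: upright cylinder, 44 mm diameter, 110 mm tall, grey with a white band, purple cap of the same diameter (top 26 mm). Origin: centre of its underside, z up its axis. Starts loose in either seat. The steel-cored one weighs 500 to 700 g, the hollow one 150 to 270 g; only lifting tells which. Grip it from above across any diameter, at cap or body.
- seat_a: Fixed aluminium cup-like seat: outer diameter 76 mm, rim 14 mm high, round recess 52 mm in diameter whose floor is 6 mm above the bench (so a seated cartridge has 4 mm of play all round and its underside is 6 mm above the bench). Origin on the bench at its centre, z up.
- seat_b: Fixed aluminium cup-like seat: outer diameter 76 mm, rim 14 mm high, round recess 52 mm in diameter whose floor is 6 mm above the bench (so a seated cartridge has 4 mm of play all round and its underside is 6 mm above the bench). Origin on the bench at its centre, z up.
- reader: Fixed desktop code reader that looks upwards: cream box 130 x 130 mm with a blue top plate, 45 mm high, turned by any small yaw. Origin on the bench under its centre, z up.
- reader_window (a point): Centre of the reader's dark square glass window (62 x 62 mm) in the middle of its top, on the glass, 46 mm above the bench. z points up.
- tube_rack: Wire rack full of purple-capped sample tubes, 84 x 147 mm and 86 mm tall, loose, 0.7 kg. Origin under its centre. Bystander: leave it alone.
- glove_carton: White and blue carton of gloves, 120 x 220 x 75 mm tall, loose. Origin under its centre. Bystander: leave it alone.
- phone: Dark-screened phone in a pale pink case lying flat, 75 x 155 x 9 mm, loose. Origin under its centre. Bystander: leave it alone.
Things that resemble listed ones, but are neither listed nor needed, are in the scene too. What is shaped like the cartridge_1 but red or yellow is not meant.

How it is judged:
By the outcome, as a careful person would: the job done as asked, in the order asked, and still so for the second after the job is handed in, while the arm keeps its last pose, push and grip.
It also fails if it takes over 58 s, if anything falls off the work surface, if the arm or the gripper's body presses on something with over 40 N, if the wrist force passes 120 N, or if a joint passes its speed limit or range.

## Working session

There is one attempt and no reset: what is moved stays moved. The work goes in short steps, each a Python script; the robot and the scene stay as the last script left them, time stands still between calls to the robot, and variables do not carry over. Pictures are saved under pics/ and viewed, at most 10 in all, crops included, and the job is handed in when it is done.

```bash
ls; mkdir -p pics; python3 - <<'E'
from station import env, viewer
import cv2
for n in("scene","side"):
    cv2.imwrite(f"pics/{n}0.png",viewer.camera(n)); p=viewer.camera_params(n); print(n,p)
print(viewer.camera_params("wrist")); s=env.read_state(); print(s)
E
```

```text
pics
scene {'fx': 525.1719933505353, 'fy': 525.1719933505353, 'cx': 320.7798833732619, 'cy': 237.86909757928186, 'pose': array([[-3.03650246e-01, -7.23118382e-01,  6.20400140e-01,
         1.41544827e+03],
       [ 9.52724460e-01, -2.23189161e-01,  2.06161835e-01,
         2.51057028e+02],
       [-1.06128256e-02,  6.53671480e-01,  7.56704014e-01,
         1.01742550e+03],
       [ 0.00000000e+00,  0.00000000e+00,  0.00000000e+00,
         1.00000000e+00]])}
side {'fx': 617.240016930105, 'fy': 617.240016930105, 'cx': 319.96733015179524, 'cy': 248.89048200172226, 'pose': array([[ 9.99791059e-01,  4.77134431e-03, -1.98764556e-02,
         6.12244935e+02],
       [-1.77558458e-02,  6.84481472e-01, -7.28813998e-01,
        -9.94381141e+02],
       [ 1.01276430e-02,  7.29014642e-01,  6.84423175e-01,
         9.81246368e+02],
       [ 0.00000000e+00,  0.00000000e+00,  0.00000000e+00,
         1.00000000e+00]])}
{'fx': 358.9974388586859, 'fy': 358.9974388586859, 'cx': 324.2688799571123, 'cy': 240.78162183999834, 'tool_from_camera': array([[ 2.85739861e-04,  9.61688408e-01,  2.74144714e-01,

[... 275 characters left out ...]
+00]])}
{'time_s': 0.1, 'qpos': array([-1.21701113e+00,  4.23753841e-01,  1.63061464e+00,  2.46883953e-06,
        1.08858328e+00, -1.90018393e-02]), 'dq': array([ 0.00104633, -0.00224186, -0.00229125, -0.00031342, -0.00115451,
       -0.0003156 ]), 'tau': array([ 3.41605064e-04, -5.45613527e+01, -2.74324983e+01,  6.45590597e-02,
        1.88242370e-02, -2.17465521e-05]), 'tool_pos': array([ 227.52017978, -581.69518216,  301.98554044]), 'orientation': array([ 9.82678843e-01,  1.85315488e-01, -1.12143047e-04, -6.70236794e-04]), 'force': array([ 0.89957963, -0.44411291, -0.30953628]), 'wrist_torque': array([ 0.00362093,  0.03547804, -0.02647029]), 'grip_force': 0.0, 'width': 87.86010801621545}
```

View pics/scene0.png

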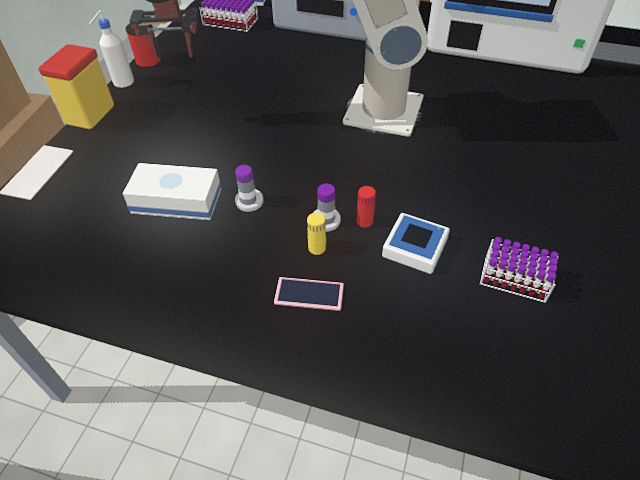

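View pics/side0.png

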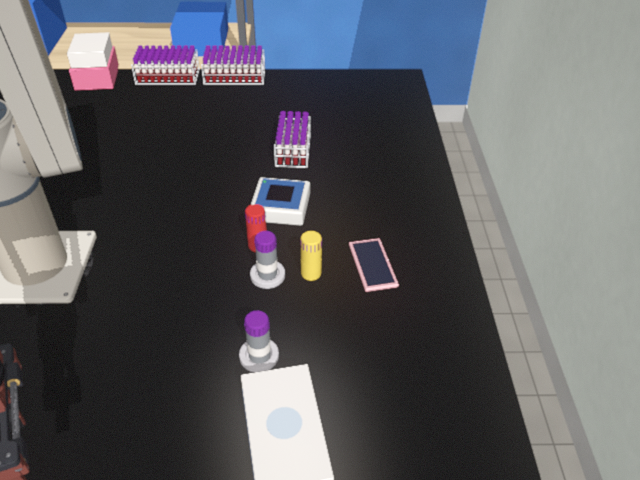

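The scene view has the two purple caps at about (245,173) and (326,192), with the reader window at (417,234). In the side view the caps are at (257,322) and (265,242) and the window is at (280,194). Red and yellow decoys stand close to the second cartridge, and the carton is next to the first.

```bash
cat > h.py <<'E'
import numpy as np, cv2
from scipy.spatial.transform import Rotation as R
from station import env, set_gripper, viewer, workorder
def cam(name, st=None):
    p=viewer.camera_params(name)
    if name=="wrist":
        T=np.eye(4); T[:3,:3]=R.from_quat(st["orientation"]).as_matrix(); T[:3,3]=st["tool_pos"]
        return p, T@p["tool_from_camera"]
    return p, p["pose"]
def ray(c,uv):
    p,T=c; d=np.array([(uv[0]-p["cx"])/p["fx"],-(uv[1]-p["cy"])/p["fy"],-1]); return T[:3,3],T[:3,:3]@d
def onz(c,uv,z):
    o,d=ray(c,uv); return o+d*(z-o[2])/d[2]
def tri(c1,a,c2,b):
    o1,d1=ray(c1,a); o2,d2=ray(c2,b)
    s=np.linalg.lstsq(np.c_[d1,-d2],o2-o1,rcond=None)[0]; p,q=o1+d1*s[0],o2+d2*s[1]
    return (p+q)/2,np.linalg.norm(p-q)
def blobs(img,lo,hi,amin=60):
    m=cv2.inRange(cv2.cvtColor(img,cv2.COLOR_BGR2HSV),lo,hi)
    n,l,s,c=cv2.connectedComponentsWithStats(m); 
    return [(c[i],s[i],l==i) for i in range(1,n) if s[i][4]>=amin]
def down(yaw): # tool pointing down; tool y (closing line) at angle yaw+pi/2... x axis at yaw
    return (R.from_euler('z',yaw)*R.from_euler('x',np.pi)).as_quat()
E
python3 - <<'E'
from h import *
C={n:cam(n) for n in("scene","side")}; I={n:cv2.imread(f"pics/{n}0.png") for n in C}
cols={"purple":((128,120,60),(150,255,255)),"red":((0,150,90),(6,255,255)),"yellow":((20,150,90),(32,255,255)),"blue":((100,130,60),(115,255,255))}
for k,(lo,hi) in cols.items():
    for n in C:
        for c,s,_ in blobs(I[n],lo,hi,90): print(k,n,c.round(1),s)
for n,a in("scene",(417,234)),("side",(280,194)): print("win",n,onz(C[n],a,46).round())
print("win tri",tri(C["scene"],(417,234),C["side"],(280,194)))
for a,b in ((245,173),(257,322)),((326,192),(265,242)),((366,205),(256,228)),((317,233),(311,257)): print(tri(C["scene"],a,C["side"],b))
for p in (124,199),(215,217),(220,171),(136,164): print("carton", onz(C["scene"],p,75 if p[1]<180 else 0).round())
E
```

```text
purple scene [228.2   4.3] [201   0  53  13 473]
purple scene [243.6 173.3] [235 165  18  18 266]
purple scene [325.6 192.2] [317 183  18  20 297]
purple scene [495.3 250.8] [489 237  13  30 209]
purple scene [504.6 253.2] [499 239  13  30 209]
purple scene [514.  255.4] [508 241  13  31 214]
purple scene [523.4 258.3] [518 244  12  31 214]
purple scene [537.7 262. ] [527 246  22  34 439]
purple scene [552.4 266.1] [547 251  12  32 234]
purple side [164.2  54.2] [133  45  62  19 877]
purple side [215.6  53.9] [203  45  26  19 341]
purple side [291.7 126.2] [275 110  34  35 740]
purple side [265.4 241.5] [255 231  22  22 389]
purple side [256.3 322.8] [244 310  26  27 550]
red scene [142.4  50.9] [128  34  32  33 602]
red scene [66.8 61.9] [  39   45   58   35 1196]
red scene [365.3 206.8] [357 186  19  42 567]
red side [254.3 210.8] [245 205  19  15 177]
red side [253.5 232.6] [246 221  21  31 259]
yellow scene [82.4 98.9] [  45   58   69   71 1967]
yellow scene [316.4 238.4] [307 213  19  42 484]
blue scene [498.7  11. ] [445   1 108  21 834]
blue scene [416.8 237.3] [390 216  54  43 925]
blue side [140.5  17.4] [  29    0  207   56 6363]
blue side [375.4  38. ] [  253     0   233   104 16881]
blue side [280.1 194.3] [257 180  47  28 635]
win scene [537. 208.  46.]
win side [545. 198.  46.]
win tri (array([541.61903581, 206.18224708,  44.14736336]), np.float64(9.659027057981755))
(array([ 515.95016952, -252.8224503 ,  102.99271004]), np.float64(5.5618250247331025))
(array([520.31850086, -32.6799221 , 101.55771509]), np.float64(5.6666168872547305))
(array([492.45461205,  64.69890674,  56.41427103]), np.float64(7.403765516036528))
(array([616.39577102, -26.84487855,  52.26572002]), np.float64(7.950473320399421))
carton [ 606. -586.    0.]
carton [ 594. -317.    0.]
carton [ 497. -335.   75.]
carton [ 538. -566.   75.]
```

```bash
python3 - <<'E'
from h import *
import json
out={}
for n,p,z in(("R",(541,204,250),90),("B",(520,-33,300),145),("A",(516,-253,300),90)):
    env.reach(list(p),down(np.radians(z))); env.hold(.2)
    s=env.read_state(); im=viewer.camera("wrist"); cv2.imwrite(f"pics/w{n}.png",im)
    out[n]={k:list(s[k]) for k in("tool_pos","orientation")}
    print(n,s["time_s"],s["tool_pos"].round(1),s["qpos"].round(2),s["force"].round(2))
json.dump(out,open("w.json","w"))
t=np.hstack([cv2.resize(cv2.imread(f"pics/w{n}.png"),(400,300)) for n in "AB"]); t2=np.hstack([cv2.resize(cv2.imread("pics/wR.png"),(400,300)),np.zeros((300,400,3),np.uint8)])
cv2.imwrite("pics/wm.png",np.vstack([t,t2]))
E
```

```text
R 3.275 [541.2 203.6 250. ] [ 0.34  0.42  1.77 -0.    0.95  0.34] [-0.75  0.42  0.84]
B 4.775 [520.1 -32.4 299.8] [-0.09  0.27  1.86  0.    1.01 -1.05] [-0.79  0.02  0.35]
A 5.9083 [ 516.3 -251.6  300.1] [-0.47  0.35  1.75  0.    1.04 -0.48] [ 0.08  0.63 -0.3 ]
```

View pics/wm.png

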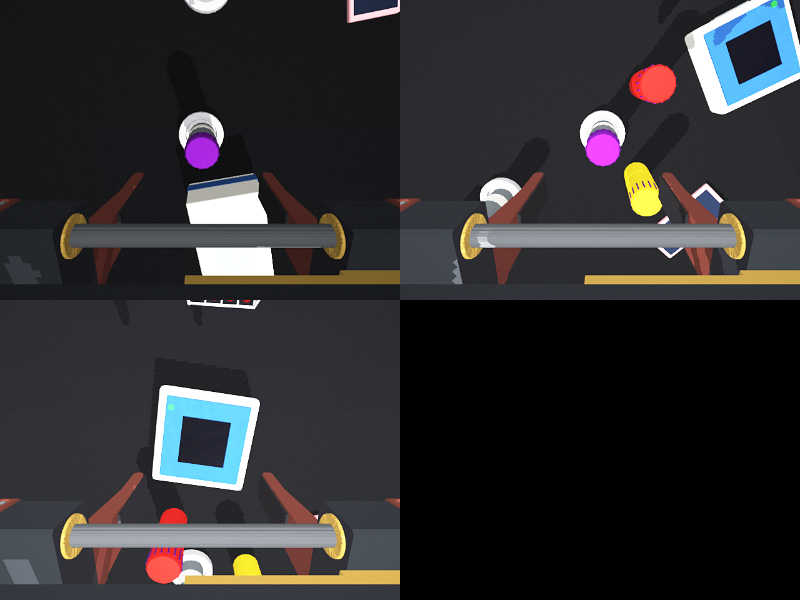

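The wrist views show cap A at about (202,152) and cap B at (203,150) in the mosaic, each standing in a white seat. The window's dark square is at about (204,141), inside the light-blue plate.

```bash
python3 - <<'E'
from h import *
import json
W=json.load(open("w.json"))
for n in "AB":
    c=cam("wrist",{k:np.array(v) for k,v in W[n].items()}); im=cv2.imread(f"pics/w{n}.png")
    hsv=cv2.cvtColor(im,cv2.COLOR_BGR2HSV)
    b=max((b for b in blobs(im,(130,120,50),(160,255,255))),key=lambda b:b[1][4])
    ys,xs=np.where(b[2]); V=hsv[...,2][b[2]]
    print(n,b[0].round(1),b[1],"V pct",np.percentile(V,[2,10,50,90]))
    pts=np.c_[xs,ys].astype(np.float32); (u,v),r=cv2.minEnclosingCircle(pts)
    m=V>np.percentile(V,50)*.9; (u2,v2),r2=cv2.minEnclosingCircle(pts[m])
    bot=ys.max(); l,rr=xs.min(),xs.max(); rad=22*359/np.linalg.norm(onz(c,(u,v),116)-c[1][:3,3])
    print((u,v,r),onz(c,(u,v),116).round(1),"|bright",(u2,v2,r2),onz(c,(u2,v2),116).round(1),"|exp r",rad,"edges",onz(c,((l+rr)/2,bot-(rr-l)/2),116).round(1))
c=cam("wrist",{k:np.array(v) for k,v in W["R"].items()}); im=cv2.imread("pics/wR.png")
b=max(blobs(im,(90,60,100),(115,255,255)),key=lambda b:b[1][4]); m=b[2].astype(np.uint8)*255
cs,h=cv2.findContours(m,cv2.RETR_CCOMP,cv2.CHAIN_APPROX_NONE)
for k,z,lab in((max((x for i,x in enumerate(cs) if h[0][i][3]>=0),key=cv2.contourArea),46,"win"),(max(cs,key=cv2.contourArea),45,"plate")):
    q=cv2.boxPoints(cv2.minAreaRect(k)); P=np.array([onz(c,x,z) for x in q])
    print(lab,P.mean(0).round(1),np.linalg.norm(P-np.roll(P,1,0),axis=1).round(1),np.degrees(np.arctan2(*(P[1]-P[0])[[1,0]])))
E
```

```text
A [322.8 240.8] [ 294  211   58   60 2656] V pct [ 76. 104. 227. 229.]
(323.1060485839844, 240.68182373046875, 30.117900848388672) [ 515.6 -252.9  116. ] |bright (322.8830871582031, 244.65367126464844, 25.679738998413086) [ 515.4 -256.1  116. ] |exp r 28.650092061461127 edges [ 515.1 -253.6  116. ]
B [324.5 236.3] [ 295  206   60   61 2677] V pct [134. 178. 255. 255.]
(324.5, 236.0, 30.26972007751465) [518.2 -30.7 116. ] |bright (324.564697265625, 238.1764678955078, 28.565359115600586) [519.6 -31.7 116. ] |exp r 28.78166047699094 edges [518.5 -31.  116. ]
win [542.3 207.1  46. ] [65.7 62.5 62.  63.1] 80.44239233814761
plate [542.  207.4  45. ] [117.  106.3 106.1 108. ] 78.90372395628069
```

```bash
cat >> h.py <<'E'
def fz(n=12):
    v=[]
    for _ in range(n): env.hold(.04); v.append(env.read_state()["force"])
    return np.mean(v,0).round(2)
def pick(x,y,yaw):
    env.reach([x,y,230],down(np.radians(yaw))); f0=fz()
    env.move_l([x,y,156],rate=110); set_gripper(30)
    s=env.read_state(); print("grip w",s["width"],s["grip_force"],s["tool_pos"].round(1),s["time_s"],s["force"].round(1))
    env.move_l([x,y,190],rate=60); env.hold(.2); f1=fz(); print("empty",f0,"loaded",f1,"mass g",(f0-f1)[2]/9.81e-3)
    return (f0-f1)[2]/9.81e-3
def put(x,y):
    env.move_l([x,y,162],rate=60); hit=env.move_l([x,y,154.5],rate=20,f_stop=2.5)
    s=env.read_state(); print("put",hit,s["tool_pos"].round(1),s["force"].round(1)); set_gripper(88); env.hold(.1)
    env.move_l([x,y,230],rate=110)
E
python3 - <<'E'
from h import *
pick(515.3,-253.9,90)
cv2.imwrite("pics/liftA.png",viewer.camera("side")); print(env.read_state()["time_s"],env.read_state()["width"])
E
```

```text
grip w 43.83608795184711 29.99913901090622 [ 515.3 -253.9  156.1] 8.4167 [-0.8  0.3  0.6]
empty [-0.04 -0.14  0.11] loaded [-0.27 -0.24 -1.73] mass g 187.56371049949033
9.8833 43.37510972733192
```

View pics/liftA.png

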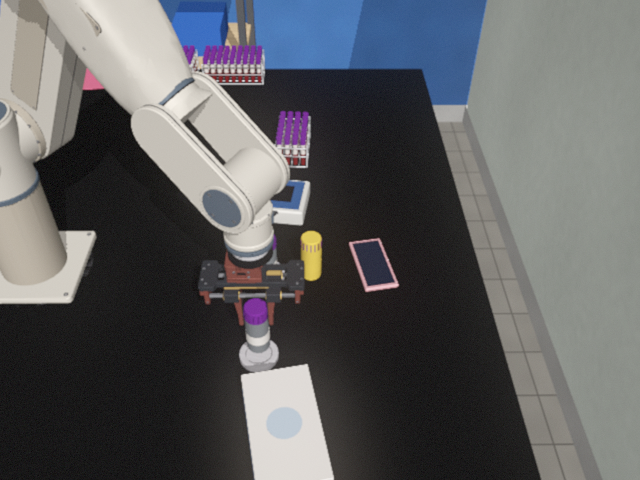

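The cartridge at A came up upright (its cap moved from row 322 to 311) and weighs about 190 g, so it is the hollow one. I'll put it back and lift B.

```bash
python3 - <<'E'
from h import *
put(515.3,-253.9)
env.move_l([515.3,-253.9,300],rate=200); env.hold(.1); s=env.read_state(); im=viewer.camera("wrist"); c=cam("wrist",s)
b=max(blobs(im,(130,120,50),(160,255,255)),key=lambda b:b[1][4]); print("A cap",onz(c,b[0],116).round(1),b[1])
cv2.imwrite("pics/putA.png",im)
m=pick(519,-31.4,145)
print(env.read_state()["time_s"],env.read_state()["width"])
cv2.imwrite("pics/liftB.png",viewer.camera("side"))
cv2.imwrite("pics/m2.png",np.hstack([cv2.resize(im,(400,300)),cv2.resize(viewer.camera("side"),(400,300))]))
E
```

```text
put True [ 515.5 -254.   155.8] [ 0.8 -0.4  3.9]
A cap [ 515.7 -253.4  116. ] [ 297  210   60   61 2704]
grip w 43.55287839331257 30.00019669532776 [519.1 -31.4 156.1] 16.2833 [-1.   1.3  1.5]
empty [-0.26  0.05 -0.02] loaded [ 0.15  0.05 -6.37] mass g 647.2986748216107
17.7 43.55022831388874
```

View pics/m2.png

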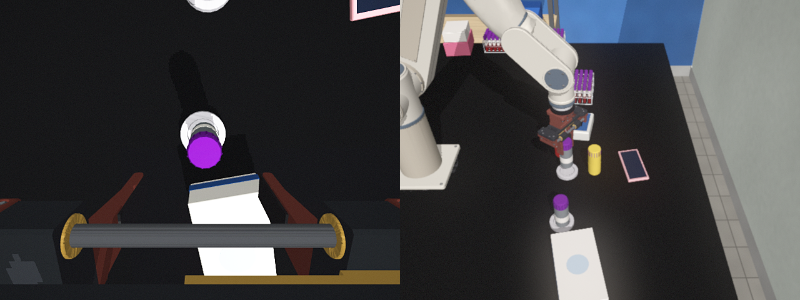

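B weighs about 650 g, so it is the steel-cored one. A is upright in its seat and released. Next I carry B over the decoys to the reader.

```bash
python3 - <<'E'
from h import *
env.move_l([519,-31.4,315],rate=100); env.move_l([542.3,207.2,315],rate=120); env.move_l([542.3,207.2,236.0],rate=60); env.hold(.8)
s=env.read_state(); print(s["time_s"],s["tool_pos"].round(1),s["width"],s["force"].round(2),np.abs(s["dq"]).max(), R.from_quat(s["orientation"]).as_matrix()[:,2].round(4))
im=viewer.camera("wrist"); c=cam("wrist",s)
b=max(blobs(im,(130,120,50),(160,255,255)),key=lambda b:b[1][4]); print(onz(c,b[0],193).round(1),b[1])
a=viewer.camera("scene"); d=viewer.camera("side")
cv2.imwrite("pics/fin.png",np.vstack([np.hstack([cv2.resize(im,(400,300)),cv2.resize(a[100:340,250:570],(400,300))]),np.hstack([cv2.resize(d[100:340,150:470],(400,300)),cv2.resize(d,(400,300))])]))
E
```

```text
23.6167 [542.3 207.2 236. ] 43.76875967692134 [-0.05  0.13 -6.97] 0.0018752824525171971 [-0.  0. -1.]
[535.2 211.4 193. ] [ 269  268  112   90 8335]
```

View pics/fin.png

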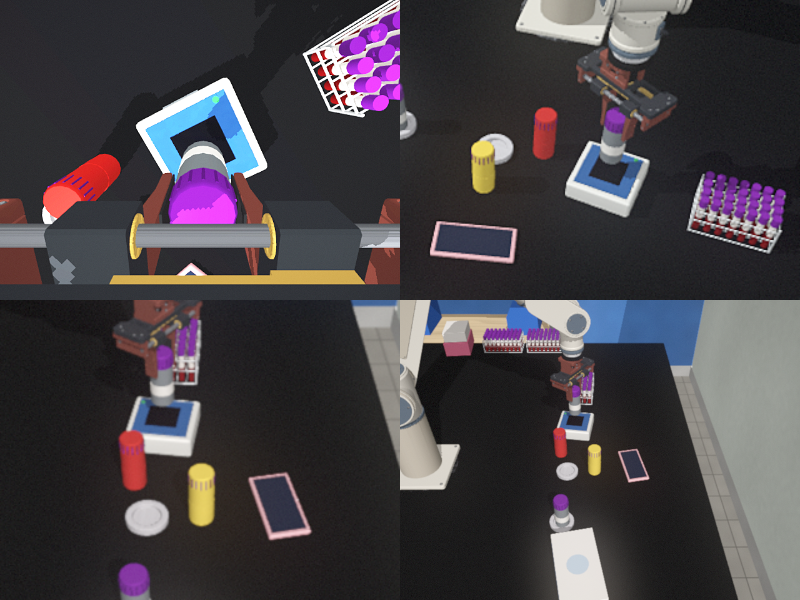

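The final views show the cartridge upright over the window with a visible gap below its foot. A stands in its seat, and the rack, carton and phone have not moved.

```bash
python3 -c "
from h import *
print(workorder.sign_off())"
```

```text
the job is handed in; nothing more can be done
None
```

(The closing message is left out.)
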